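Ratchet a vial clamp snug

ROBOT

A 7-joint arm with a two-finger parallel gripper is mounted at the origin on a cart in front of the work surface, level with it; the furniture and walls round the work are solid. World frame = base frame: x ahead of the robot, y to its left, z up, the work surface at z = 0. Lengths are in m, angles in rad, forces in N, time in s.
With the tool pointing down it reaches from about 0.425 to 0.825 m from the base axis. Payload 3.6 kg.
Tool frame: the origin (TCP) lies at the very end of the fingers, on their centre line; the grasp point (between the pads) lies 19 mm behind it; z points along the fingers, y is the direction in which the jaws open and shut (so a half turn about z gives the same grasp; the last joint's range is limited). The gripper opens to 85 mm and grips with 20 to 120 N. Pads are 22 mm wide; open, the fingers measure 114 mm over their backs; the gripper's body (76 mm by 85 mm) begins 54 mm behind the grasp point. The pads swing forward as they close: fully open they stand 13 mm farther back than shut.
Start: joints at [1.204, 0.615, -0.013, 1.423, 0.008, 1.103, -0.04], TCP at [0.217, -0.613, 0.204] pointing down, gripper open.
Joint ranges: [-3.12, 3.12], [-0.3, 2.06], [-1.34, 1.32], [0.26, 2.42], [-1.36, 4.5], [0.01, 1.98], [-2.84, 2.84]. Speed limits (rad/s): [2.79, 2.79, 3.14, 3.14, 3.14, 3.14, 3.14].

INTERFACE

Orientations are given as a unit quaternion [x, y, z, w].
In Python, from plant import sensors, vision, bot, masks_of gives the robot as it stands. The module is installed in compiled form; this text tells all that it offers.
- The arm moves only by the tool arm_command, never from a script. Its argument "increments" is a list of rows, each an object of numbers: "x", "y", "z": the shift along the tool's x, y, z in cm; "wx", "wy", "wz": the turn, a rotation vector about the tool's x, y, z in rad; "gripper": the opening in per cent of the stroke, from 0 (shut) to 100 (fully open). In form: [{"x": .., "y": .., "z": .., "wx": .., "wy": .., "wz": .., "gripper": ..}, ...]. A call has 1 to 5 rows; each row shifts and turns the commanded pose from where the row before left it, along the tool's axes as they then stand; what a row does not reach is not made up. A row lasts 1/10 s, in which the tool goes at most 50 mm and 8.59 degrees, less where a joint would pass 70% of its speed; a pose out of reach is approached as far as the arm can. A call is refused whole if a number of a shift passes 5 or a number of a turn 0.15, either way. A call with a gripper value outside its range is refused whole. The fingers move at their own pace and stop on an object; "newtons" is the grip in N (left out, the last holds). Time passes only in rows, so rows that do not move let the fingers close. It gives the time, the measured TCP pose, the force and the opening at its end, in the units of the state.
- sensors.get_obs(): the state, without advancing time (a new reading comes with each control period).
- vision.camera(name): name is "scene" or "side" or "wrist"; returns a dict with "pixels" (480x640x3 uint8, red, green, blue), "K" (3x3 intrinsics, pixels), "extrinsics" (4x4, takes a point from camera to world coordinates). Camera axes: x right, y down, z forward; pixel columns grow to the right and rows downward; lengths in m; the calibration is good to about 2 mm. A picture is of the moment at which its call begins. There is no depth.
- bot.hand_in(): hands the job in, once; it reports no verdict.
Trained networks look in a picture, given as the dict that the camera call returned (one of the last four; its "shot" number tells which), for a name from the list of things; names that differ only in an ending like _2 or _b are one class to them, and where a whole thing is asked for, a point or a joint stands for the part that bears it (a point fixed in the world has none). Each returns a list of dicts, best first, with "p" (0 to 1); they miss things now and then, are a little off and sometimes report something else, mostly with a low value. They report only what shows in the picture. A call takes as long as a camera call.
- masks_of(picture, label): "region" (480x640 bool, what is visible of it) and "point" ([row, column] in pixels, amid what is visible of it).
The state is a dict: "time_s": time; "joint_positions": joint angles; "joint_vel": joint speeds; "joint_efforts": joint torques, N m; "eef_pos": TCP position; "ee_rot": TCP orientation; "wrist_force": force on the tool from outside, world axes, zero at the start; "moment": the same for the moment, N m; "opening": opening from 0.0 (shut) to 1.0 (fully open).
Only numpy, scipy, OpenCV 4.12 (cv2) and the standard library are available. Lean on these libraries where they do the work, as an engineer would, in place of code of your own. Each camera call takes 0.05 s, during which the arm holds its last target. There are 200 camera calls.

TASK

The glass vial stands loose in the bench clamp and has to be held so that its cap can be undone later. Flip the red direction lever on the clamp's ratchet from loosen to tighten (squeezing it against the metal lug beside it is easiest), then swing the ratchet handle to and fro until the jaw holds the vial firmly against the V stop; stop as soon as the handle has clearly stiffened, so that the glass does not crack. Leave the lever on tighten and the vial upright, do not touch the vial yourself, and leave the other things on the bench alone.

Things in the scene. Friction and masses are not known exactly. Their poses are not given: they have to be found in the camera images.
- clamp: grey clamp fixed to the worktop, base 225 x 92 x 12 mm; origin on the worktop under the upright ratchet axis; x away from the robot (the jaw closes that way), y to the robot's left, z up. Pinion housing to z = 0.048; above it a steel wheel with 16 teeth and a round aluminium ratchet head 84 mm wide, top z = 0.077. V stop behind the vial, 37 mm high, its place varies
- handle (a joint): ratchet handle, rad. 0: it points along the clamp's +y, to the robot's left; grows clockwise seen from above (grip goes away from the robot); stops at -0.75 and 0.75; no spring. Lever on tighten: growing is the working stroke that closes the jaw, the way back only clicks (about 1 N at the grip). Lever on loosen: the reverse. Up to 0.4 rad is lost at the start of a stroke before a tooth catches
- handle_grip (a point): middle of the handle's grip, an upright black peg 18 mm in diameter on the end of the handle bar, 125 mm from the ratchet axis, free from z = 0.080 to its top at 0.135; this point is on its axis at z = 0.110. x axis: along the handle, away from the ratchet axis
- selector (a joint): red direction lever on the handle, rad; pivot 56 mm from the ratchet axis towards the grip, fin at its outer end. -0.22 (start) loosen, 0.22 tighten, end stops. Grows clockwise from above: the fin goes away from the robot, 15 mm in all, up to 2 mm before a fixed lug. Stays where left; about 4 N at the fin moves it; pushed alone it swings the whole handle along
- selector_fin (a point): middle of the lever's upright fin, 22 mm long, 10 mm thick, z = 0.082 to 0.105; point at z = 0.095, 34 mm from its pivot, 90 mm from the ratchet axis. x axis: along the lever towards the grip. Beside it an aluminium lug, fixed on the handle 90 mm from the ratchet axis, 18.5 mm off the handle's middle line, away from the robot: 22 x 8 mm, to z = 0.105
- jaw (a joint): travel of the steel jaw along the clamp's x, m: 0 fully open (start), to 0.045; the vial is seated after some 31 to 41 mm, two or more strokes. It stays where it is left and cannot be pushed by hand; it keeps about 15 N on the vial when the handle is let go
- jaw_face (a point): centre of the jaw's black rubber face, 50 mm wide, z = 0.018 to 0.048; x axis: the way it closes
- vial: glass vial with black cap, 28 mm in diameter, 62 mm high, about 0.05 kg, standing loose on the clamp's base plate (z = 0.012) a few mm before the V stop; origin at the centre of its underside, z up. The jaw pushes it into the V stop. Fragile: not more than 75 N from the jaw, not to be touched by the robot
- crucible: white ceramic crucible, 36 mm wide, 30 mm high, standing before the clamp; origin at the centre of its underside; leave alone
- petri: clear petri dish, 94 mm wide, 16 mm high, on the worktop before the clamp; origin at the centre of its underside; leave alone
- green_vial: small vial with green cap, 20 mm wide, 42 mm high, to the right; origin at the centre of its underside; leave alone
- wheel (a joint): toothed ratchet wheel, rad, 0 at the start; grows clockwise as the jaw closes, 18 mm a rad. Felt at the grip across the handle, a slow working stroke takes 3 to 4 N free and 1.4 N more per 10 N on the vial: 8 to 9 N is firm (35 N on the vial), 14 N cracks it (75 N). From first touch to crack the grip goes only some 20 mm. Standing still, less is felt

How it is judged:
On the way, in this order (a step that is already met when the one before it is completed fails the run):
1. the lever is on tighten before the jaw has been moved (value of joint selector above 0.12 rad and value of joint jaw below 0.005 m), for 0.2 s.
2. with the lever on tighten the handle has begun to close the jaw (3 mm) (value of joint jaw above 0.003 m and value of joint selector above 0.12 rad), for 0.1 s.
3. the handle has been swung back (counter-clockwise) for another stroke (velocity of joint handle below -0.05 rad/s), for 0.1 s.
4. the jaw presses on the vial with more than 10 N (contact force between jaw and vial above 10 N), for 0.2 s.
At the end, for the whole second after the job is handed in: the jaw holds the vial with more than 10 N, the vial is upright (within 0.1 rad) and at rest, and the direction lever is on tighten (above 0.12 rad) (contact force between jaw and vial above 10 N and value of joint selector above 0.12 rad and angle between vial's own z axis and vertical below 0.1 rad and linear speed of vial below 0.01 m/s); the robot touches nothing.
It fails at once if the jaw crushes the vial (more than 75 N) (contact force between jaw and vial above 75 N).
It fails at once if the robot touches the vial (contact force between any of the arm, the fingers and vial above 0.5 N).
It fails at once if a bystander is moved by more than 20 mm (distance of any of crucible, petri, green_vial from where it was at the start of the episode above 0.02 m).
It also fails if it takes over 69 s, if anything falls off the work surface, if the arm or the gripper's body presses on something with over 40 N, if the wrist force passes 120 N, or if a joint passes its speed limit or range.

## Working session

There is one attempt and no reset: what is moved stays moved. The work goes in short steps, Python scripts to look and compute and a tool call to move; the robot and the scene stay as the last step left them, time stands still between calls to the robot, and variables do not carry over. Pictures are saved under pics/ and viewed, about 8 in all and at most 12, crops included, and the job is handed in when it is done.

Besides the shell and the picture viewer there is one more tool, called after "Emit:" in YAML: its name, and indented under it one key for each argument. arm_command: Moves the arm, as the interface text tells. Its arguments: {"type":"object","properties":{"increments":{"type":"array"},"newtons":{"type":"number"}},"required":["increments"]}

```bash
mkdir -p pics; cat > h.py <<'E'
import numpy as np, cv2
from plant import sensors, vision, bot, masks_of
def onplane(pic, px, z):
    K,T=np.array(pic["K"]),np.array(pic["extrinsics"])
    d=T[:3,:3]@np.linalg.solve(K,[px[1],px[0],1.0]); o=T[:3,3]
    return o+d*(z-o[2])/d[2]
def save(pic,n): cv2.imwrite(f"pics/{n}.png",pic["pixels"][:,:,::-1])
def proj(pic,P):
    K,T=np.array(pic["K"]),np.linalg.inv(np.array(pic["extrinsics"]))
    c=T[:3,:3]@P+T[:3,3]; u=K@c; return u[:2]/u[2]
def tri(obs):
    A=np.zeros((3,3));b=np.zeros(3)
    for pic,px in obs:
        K,T=np.array(pic["K"]),np.array(pic["extrinsics"])
        d=T[:3,:3]@np.linalg.solve(K,[px[1],px[0],1.0]); d/=np.linalg.norm(d)
        M=np.eye(3)-np.outer(d,d); A+=M; b+=M@T[:3,3]
    return np.linalg.solve(A,b)
E
python3 - <<'E'
from h import *
o=sensors.get_obs(); print({k:np.round(v,3) for k,v in o.items()})
for c in ("scene","side"):
    p=vision.camera(c); save(p,c+"0"); print(c,np.round(p["extrinsics"],3).tolist())
    for n,z in (("handle_grip",.11),("selector_fin",.095),("vial",.043),("jaw_face",.033),("crucible",.015),("petri",.008),("green_vial",.02),("clamp",.077)):
        m=masks_of(p,n)
        for q in m[:2]: print(n,round(q["p"],2),np.round(q["point"]),int(q["region"].sum()),np.round(onplane(p,q["point"],z),3))
E
```

```text
{'time_s': np.float64(0.0), 'joint_positions': array([ 1.204,  0.616, -0.013,  1.425,  0.008,  1.103, -0.04 ]), 'joint_vel': array([ 0.001, -0.001,  0.001, -0.   ,  0.003,  0.   , -0.001]), 'joint_efforts': array([ 0.0000e+00, -4.6921e+01,  2.5900e-01, -1.7103e+01,  1.0000e-02,
        1.0000e-02, -0.0000e+00]), 'eef_pos': array([ 0.216, -0.612,  0.202]), 'ee_rot': array([ 0.986,  0.169, -0.   , -0.001]), 'wrist_force': array([ 0.806, -0.534,  0.715]), 'moment': array([-0.053,  0.004,  0.055]), 'opening': np.float64(1.004)}
scene [[-0.863, -0.424, 0.275, 0.257], [-0.506, 0.719, -0.477, 0.209], [0.005, -0.551, -0.835, 0.796], [0.0, 0.0, 0.0, 1.0]]
handle_grip 0.7 [265. 312.] 2544 [ 0.471 -0.132  0.11 ]
handle_grip 0.37 [239. 266.] 344 [ 0.57  -0.136  0.11 ]
selector_fin 0.85 [274. 308.] 225 [ 0.473 -0.119  0.095]
vial 0.55 [239. 267.] 333 [ 0.599 -0.171  0.043]
jaw_face 0.52 [259. 293.] 203 [ 0.533 -0.162  0.033]
crucible 0.54 [251. 376.] 225 [ 0.407 -0.27   0.015]
crucible 0.22 [262. 308.] 2463 [ 0.51  -0.181  0.015]
petri 0.89 [310. 352.] 1100 [ 0.389 -0.137  0.008]
petri 0.64 [252.
[... 202 characters left out ...]
.378], [-0.009, -0.903, -0.429, 0.468], [0.0, 0.0, 0.0, 1.0]]
handle_grip 0.63 [255. 286.] 2806 [ 0.448 -0.115  0.11 ]
selector_fin 0.89 [264. 272.] 563 [ 0.463 -0.103  0.095]
selector_fin 0.46 [279. 416.] 371 [ 0.307 -0.198  0.095]
vial 0.74 [238. 248.] 249 [ 0.631 -0.207  0.043]
jaw_face 0.45 [287. 326.] 108 [ 0.445 -0.187  0.033]
jaw_face 0.19 [279. 417.] 334 [ 0.366 -0.292  0.033]
crucible 0.97 [286. 381.] 546 [ 0.411 -0.268  0.015]
crucible 0.23 [280. 416.] 381 [ 0.383 -0.318  0.015]
petri 0.93 [341. 335.] 3041 [ 0.375 -0.125  0.008]
green_vial 0.9 [280. 415.] 387 [ 0.379 -0.308  0.02 ]
clamp 0.58 [275. 296.] 5880 [ 0.444 -0.128  0.077]
clamp 0.53 [339. 333.] 2992 [ 0.314 -0.051  0.077]
```

```bash
python3 - <<'E'
import cv2,numpy as np
a=cv2.imread("pics/scene0.png")[190:340,220:420];b=cv2.imread("pics/side0.png")[190:370,200:440]
a=cv2.resize(a,(400*2,600)) if 0 else cv2.resize(a,None,fx=4,fy=4,interpolation=2)
cv2.imwrite("pics/a.png",a);cv2.imwrite("pics/b.png",cv2.resize(b,None,fx=3.3,fy=3.3,interpolation=2))
E
```

```text
(no output)
```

View pics/a.png

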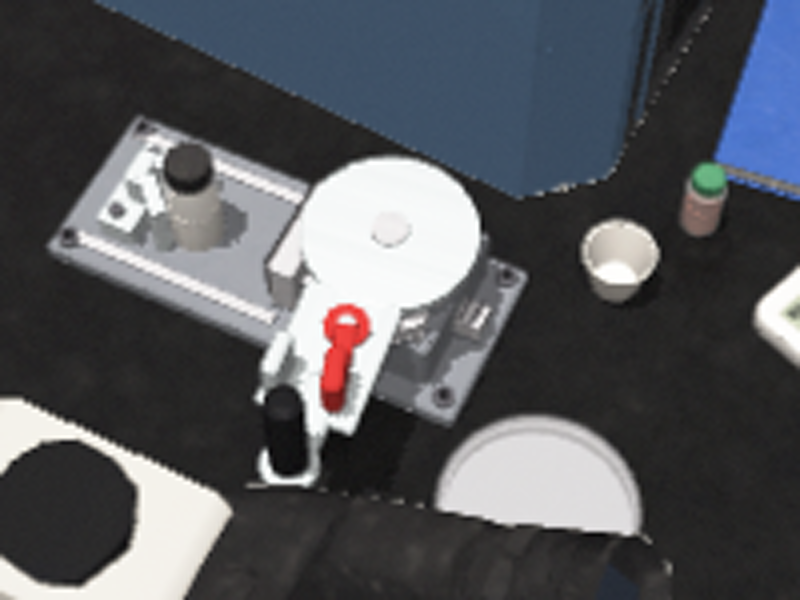

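View pics/b.png

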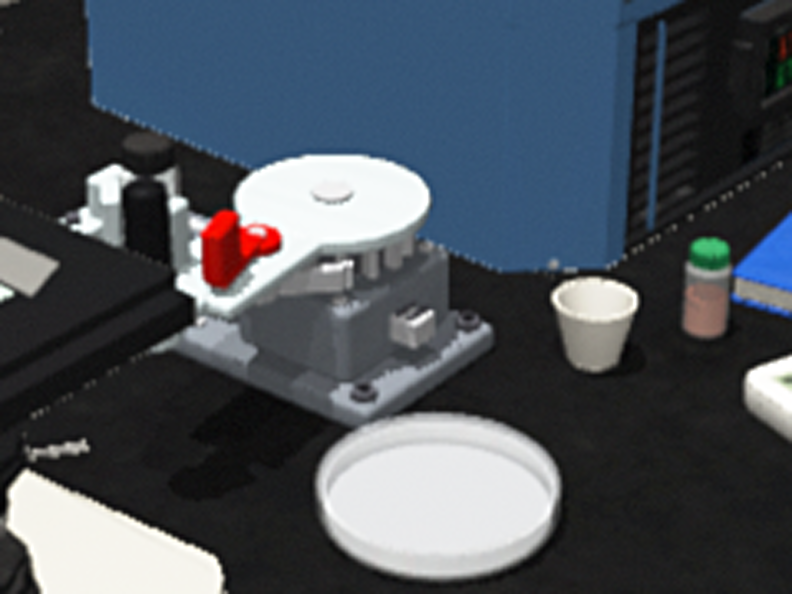

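Scene view: the clamp has its head at about (391,229) in the crop, the red lever at (340,360), the lug at (275,360) and the grip at (285,430). The vial is at far left (190,195), with the petri dish and crucible in front of the clamp. The side view agrees.

```bash
python3 - <<'E'
from h import *
s=vision.camera("scene");d=vision.camera("side")
A=lambda x,y:(190+y/4,220+x/4); B=lambda x,y:(190+y/3.3,200+x/3.3)
for n,a,b,z in (("axis",A(391,229),B(333,190),.079),("griptop",A(284,395),B(147,188),.135),("fintop",A(338,376),B(222,228),.105),("vialtop",A(188,165),B(150,148),.074)):
    print(n,np.round(onplane(s,a,z),4),np.round(onplane(d,b,z),4),np.round(tri([(s,a),(d,b)]),4))
for n,a,z in (("c_farL",A(68,236),.014),("c_farR",A(146,125),.014),("c_nearL",A(444,396),.014),("c_nearR",A(508,275),.014),("lug",A(275,352),.105)):
    print(n,np.round(onplane(s,a,z),4))
E
```

```text
axis [ 0.4912 -0.1848  0.079 ] [ 0.4927 -0.1869  0.079 ] [ 0.4905 -0.1842  0.0806]
griptop [ 0.4696 -0.0642  0.135 ] [ 0.4649 -0.0607  0.135 ] [ 0.4709 -0.0657  0.1312]
fintop [ 0.4645 -0.0957  0.105 ] [ 0.4644 -0.0966  0.105 ] [ 0.4642 -0.0959  0.1052]
vialtop [ 0.5942 -0.1696  0.074 ] [ 0.5904 -0.1689  0.074 ] [ 0.595  -0.1717  0.0714]
c_farL [ 0.6497 -0.1346  0.014 ]
c_farR [ 0.6553 -0.2109  0.014 ]
c_nearL [ 0.4428 -0.1523  0.014 ]
c_nearR [ 0.4488 -0.2267  0.014 ]
lug [ 0.4936 -0.0919  0.105 ]
```

View pics/scene0.png

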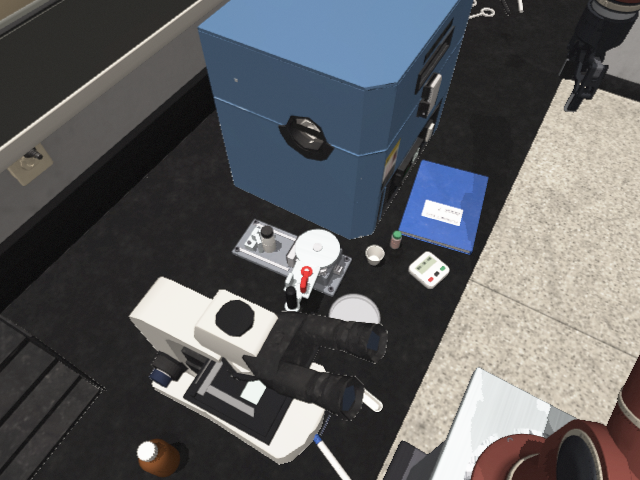

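View pics/side0.png

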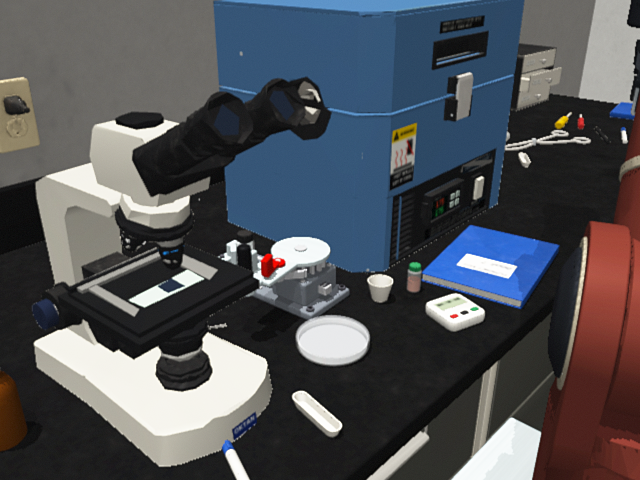

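Full views: the clamp lies in a gap between a tall blue oven (right, behind) and a microscope (left) whose eyepieces reach toward the robot. I'll measure both obstacles.

```bash
python3 - <<'E'
from h import *
s=vision.camera("scene");d=vision.camera("side")
for n,a,b in (("eyeR",(341,378),(110,312)),("eyeL",(394,352),(118,228)),("headdisc",(318,234),(120,139)),("oven bottom corner",(232,358),(269,352)),("oven corner2 bottom",(229,378),(270,387)),("oven left bottom",(186,235),(222,229)),("oven seam corner",(153,362),(113,390)),("head corner right",(312,277),(122,190)),("stage right corner",(392,291),(283,257))):
    print(n,np.round(tri([(s,a),(d,b)]),3), [np.round(proj(p,tri([(s,a),(d,b)]))[::-1]-q,0) for p,q in ((s,a),(d,b))])
for n,a in (("ovenL",(186,235)),("ovenC",(232,358)),("ovenC2",(229,378))): print(n,np.round(onplane(s,a,0),3))
for n,a in (("ovenL",(222,229)),("ovenC",(268,352)),("ovenC2",(270,387))): print(n,np.round(onplane(d,a,0),3))
E
```

```text
eyeR [0.288 0.021 0.344] [array([-3.,  8.]), array([  3., -10.])]
eyeL [0.291 0.092 0.353] [array([ 1., -1.]), array([-0.,  2.])]
headdisc [0.444 0.075 0.321] [array([-0.,  1.]), array([ 0., -1.])]
oven bottom corner [ 0.463 -0.281  0.022] [array([ 2., -4.]), array([-2.,  6.])]
oven corner2 bottom [ 0.43  -0.317  0.016] [array([ 1., -2.]), array([-1.,  3.])]
oven left bottom [ 0.749 -0.265  0.016] [array([-0.,  0.]), array([ 0., -0.])]
oven seam corner [ 0.454 -0.299  0.251] [array([-4., 11.]), array([  4., -13.])]
head corner right [0.408 0.044 0.32 ] [array([-0.,  0.]), array([ 0., -1.])]
stage right corner [0.355 0.058 0.173] [array([-8., 22.]), array([  3., -32.])]
ovenL [ 0.759 -0.274  0.   ]
ovenC [ 0.464 -0.304 -0.   ]
ovenC2 [ 0.431 -0.332  0.   ]
ovenL [ 0.777 -0.288  0.   ]
ovenC [ 0.494 -0.304  0.   ]
ovenC2 [ 0.449 -0.336  0.   ]
```

```bash
cat > plan.py <<'E'
import json,sys,math,os
# usage: plan.py n x y z th [n x y z th ...]; straight lines, n rows each; state = commanded pose
S="cmd.json"
c=json.load(open(S)) if os.path.exists(S) else [.217,-.613,.204,.339]
def rows(wps,c):
    out=[]
    for n,*g in wps:
        s=list(c)
        for i in range(1,int(n)+1):
            t=[s[k]+(g[k]-s[k])*i/n for k in range(4)]
            dx,dy=t[0]-c[0],t[1]-c[1]; C,Sn=math.cos(c[3]),math.sin(c[3])
            r=dict(x=round(100*(dx*C+dy*Sn),2),y=round(100*(dx*Sn-dy*C),2),z=round(100*(c[2]-t[2]),2),wz=round(c[3]-t[3],3))
            X,Y=r["x"]/100,r["y"]/100
            c=[c[0]+X*C+Y*Sn,c[1]+X*Sn-Y*C,c[2]-r["z"]/100,c[3]-r["wz"]]
            out.append(r)
    return out,c
if __name__=="__main__":
    a=list(map(float,sys.argv[1:])); w=[a[i:i+5] for i in range(0,len(a),5)]
    o,c=rows(w,c)
    for r in o: print(json.dumps(r))
    json.dump(c,open(S,"w")); print([round(v,4) for v in c])
E
python3 plan.py 5 .25 -.43 .21 .93   5 .36 -.25 .21 1.50  4 .44 -.11 .21 1.76
```

```text
{"x": 1.84, "y": -3.23, "z": -0.12, "wz": -0.118}
{"x": 2.21, "y": -3.0, "z": -0.12, "wz": -0.118}
{"x": 2.54, "y": -2.71, "z": -0.12, "wz": -0.119}
{"x": 2.85, "y": -2.39, "z": -0.12, "wz": -0.118}
{"x": 3.11, "y": -2.04, "z": -0.12, "wz": -0.118}
{"x": 4.2, "y": -0.39, "z": 0.0, "wz": -0.114}
{"x": 4.22, "y": 0.09, "z": 0.0, "wz": -0.114}
{"x": 4.18, "y": 0.57, "z": 0.0, "wz": -0.114}
{"x": 4.09, "y": 1.05, "z": 0.0, "wz": -0.114}
{"x": 3.94, "y": 1.5, "z": 0.0, "wz": -0.114}
{"x": 3.63, "y": 1.75, "z": 0.0, "wz": -0.065}
{"x": 3.51, "y": 1.98, "z": 0.0, "wz": -0.065}
{"x": 3.38, "y": 2.2, "z": 0.0, "wz": -0.065}
{"x": 3.22, "y": 2.42, "z": 0.0, "wz": -0.065}
[0.44, -0.11, 0.21, 1.76]
```

Emit:
arm_command:
  increments:
    - {"x":1.84,"y":-3.23,"z":-0.12,"wz":-0.118}
    - {"x":2.21,"y":-3.0,"z":-0.12,"wz":-0.118}
    - {"x":2.54,"y":-2.71,"z":-0.12,"wz":-0.119}
    - {"x":2.85,"y":-2.39,"z":-0.12,"wz":-0.118}
    - {"x":3.11,"y":-2.04,"z":-0.12,"wz":-0.118}

```text
invalid input
```

Emit:
arm_command:
  increments:
    - {"x":4.2,"y":-0.39,"z":0.0,"wz":-0.114}
    - {"x":4.22,"y":0.09,"z":0.0,"wz":-0.114}
    - {"x":4.18,"y":0.57,"z":0.0,"wz":-0.114}
    - {"x":4.09,"y":1.05,"z":0.0,"wz":-0.114}
    - {"x":3.94,"y":1.5,"z":0.0,"wz":-0.114}

```text
invalid input
```

Emit:
arm_command:
  increments:
    - {"x":1.84,"y":-3.23,"z":-0.12,"wx":0,"wy":0,"wz":-0.118,"gripper":100}
    - {"x":2.21,"y":-3.0,"z":-0.12,"wx":0,"wy":0,"wz":-0.118,"gripper":100}
    - {"x":2.54,"y":-2.71,"z":-0.12,"wx":0,"wy":0,"wz":-0.119,"gripper":100}
    - {"x":2.85,"y":-2.39,"z":-0.12,"wx":0,"wy":0,"wz":-0.118,"gripper":100}
    - {"x":3.11,"y":-2.04,"z":-0.12,"wx":0,"wy":0,"wz":-0.118,"gripper":100}

```text
time_s: 1.6
eef_pos: [0.2497, -0.4284, 0.2099]
ee_rot: [0.893, 0.451, 0.0, 0.0]
wrist_force: [1.0, -0.1, -0.1]
opening: 1.006
```

Emit:
arm_command:
  increments:
    - {"x":4.2,"y":-0.39,"z":0,"wx":0,"wy":0,"wz":-0.114,"gripper":100}
    - {"x":4.22,"y":0.09,"z":0,"wx":0,"wy":0,"wz":-0.114,"gripper":100}
    - {"x":4.18,"y":0.57,"z":0,"wx":0,"wy":0,"wz":-0.114,"gripper":100}
    - {"x":4.09,"y":1.05,"z":0,"wx":0,"wy":0,"wz":-0.114,"gripper":100}
    - {"x":3.94,"y":1.5,"z":0,"wx":0,"wy":0,"wz":-0.114,"gripper":100}

```text
time_s: 2.1
eef_pos: [0.3602, -0.2484, 0.2101]
ee_rot: [0.73, 0.684, 0.0, 0.001]
wrist_force: [1.1, -0.4, -0.0]
opening: 0.998
```

Emit:
arm_command:
  increments:
    - {"x":3.63,"y":1.75,"z":0,"wx":0,"wy":0,"wz":-0.065,"gripper":100}
    - {"x":3.51,"y":1.98,"z":0,"wx":0,"wy":0,"wz":-0.065,"gripper":100}
    - {"x":3.38,"y":2.2,"z":0,"wx":0,"wy":0,"wz":-0.065,"gripper":100}
    - {"x":3.22,"y":2.42,"z":0,"wx":0,"wy":0,"wz":-0.065,"gripper":100}

```text
time_s: 2.5
eef_pos: [0.4401, -0.1084, 0.21]
ee_rot: [0.636, 0.772, 0.0, 0.001]
wrist_force: [1.1, -0.7, 0.1]
opening: 0.999
```

```bash
python3 - <<'E'
from h import *
o=sensors.get_obs(); print({k:np.round(v,3).tolist() for k,v in o.items()})
s=vision.camera("scene");w=vision.camera("wrist"); save(w,"w1"); save(s,"s1")
cv2.imwrite("pics/c1.png",np.hstack([cv2.resize(p["pixels"],(400,300),interpolation=3)[:,:,::-1] for p in(w,s)]))
for n,z in (("handle_grip",.11),("selector_fin",.095)):
    for q in masks_of(w,n)[:2]: print(n,round(q["p"],2),np.round(q["point"]),int(q["region"].sum()),np.round(onplane(w,q["point"],z),3))
E
```

```text
{'time_s': 2.5, 'joint_positions': [0.576, 0.34, -0.511, 1.945, 0.209, 0.907, 0.152], 'joint_vel': [-0.731, 0.189, -0.238, -0.236, 0.182, 0.113, -0.384], 'joint_efforts': [2.456, -31.56, -2.83, -13.851, -0.19, 0.035, 0.249], 'eef_pos': [0.44, -0.108, 0.21], 'ee_rot': [0.636, 0.772, 0.0, 0.001], 'wrist_force': [1.103, -0.715, 0.064], 'moment': [-0.016, -0.073, -0.045], 'opening': 0.999}
handle_grip 0.92 [278. 358.] 11204 [ 0.48 -0.14  0.11]
selector_fin 0.78 [251. 352.] 1054 [ 0.473 -0.124  0.095]
```

View pics/c1.png

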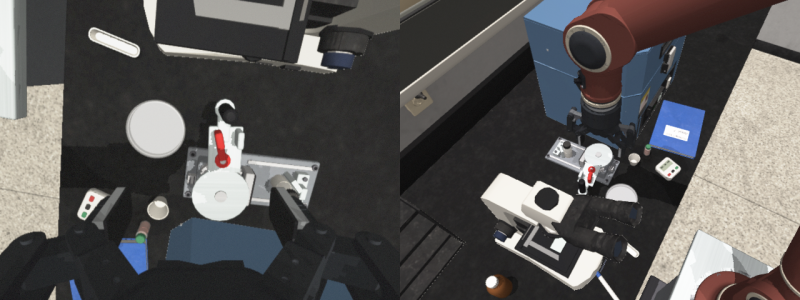

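Wrist view: head at about (352,310), red lever at (352,230), grip at (365,185), all clear. In the scene view the elbow is on the oven side, clear of the microscope. I'll take one zoom for exact positions.

```bash
python3 -c "
import cv2
i=cv2.imread('pics/w1.png')[140:360,280:520];cv2.imwrite('pics/w1c.png',cv2.resize(i,None,fx=2.7,fy=2.7,interpolation=2))"
```

```text
(no output)
```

View pics/w1c.png

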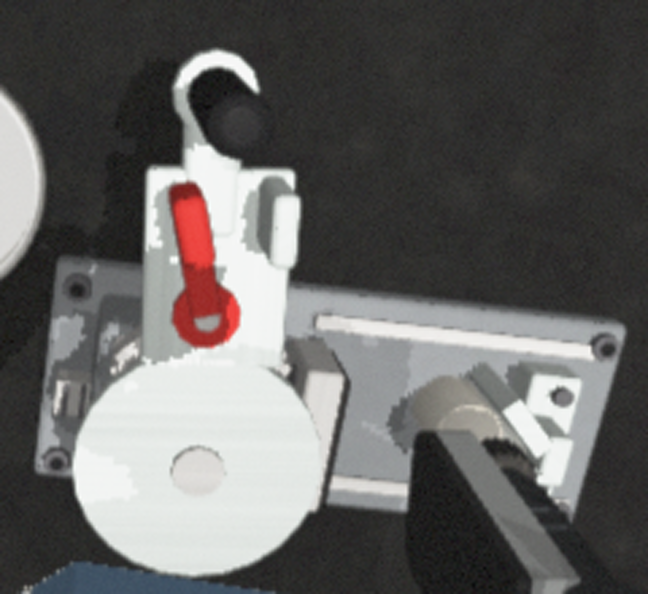

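```bash
python3 - <<'E'
from h import *
w=vision.camera("wrist")
C=lambda x,y:(140+y/2.7,280+x/2.7)
P={}
for n,a,z in (("axis",C(198,471),.079),("grip",C(239,128),.135),("fin",C(202,235),.105),("lug",C(286,230),.105)):
    P[n]=onplane(w,a,z); print(n,np.round(P[n],4))
d=(P["grip"]-P["axis"])[:2]; print(np.hypot(*d), np.arctan2(-d[0],d[1]))
for n in("fin","lug"):
    e=(P[n]-P["axis"])[:2]; print(n,np.hypot(*e),np.arctan2(-e[0],e[1]))
E
```

```text
axis [ 0.4837 -0.1971  0.079 ]
grip [ 0.462  -0.0746  0.135 ]
fin [ 0.4635 -0.1107  0.105 ]
lug [ 0.4862 -0.1048  0.105 ]
0.12434184068313209 0.17530269645128074
fin 0.08873418787719053 0.22930941351511797
lug 0.09235572855209637 -0.02785477932823786
```

```bash
python3 plan.py 4 .485 -.095 .12 1.748 3 .485 -.095 .087 1.748
```

```text
{"x": 0.16, "y": 1.17, "z": 2.25, "wz": 0.003}
{"x": 0.16, "y": 1.18, "z": 2.25, "wz": 0.003}
{"x": 0.16, "y": 1.17, "z": 2.25, "wz": 0.003}
{"x": 0.17, "y": 1.18, "z": 2.25, "wz": 0.003}
{"x": 0.0, "y": -0.0, "z": 1.1, "wz": 0.0}
{"x": 0.0, "y": -0.0, "z": 1.1, "wz": 0.0}
{"x": 0.0, "y": -0.0, "z": 1.1, "wz": 0.0}
[0.485, -0.095, 0.087, 1.748]
```

Emit:
arm_command:
  increments:
    - {"x":0.16,"y":1.17,"z":2.25,"wx":0,"wy":0,"wz":0.003,"gripper":100}
    - {"x":0.16,"y":1.18,"z":2.25,"wx":0,"wy":0,"wz":0.003,"gripper":100}
    - {"x":0.16,"y":1.17,"z":2.25,"wx":0,"wy":0,"wz":0.003,"gripper":100}
    - {"x":0.17,"y":1.18,"z":2.25,"wx":0,"wy":0,"wz":0.003,"gripper":100}
    - {"x":0,"y":0,"z":0,"wx":0,"wy":0,"wz":0,"gripper":100}

```text
time_s: 3.25
eef_pos: [0.4829, -0.0958, 0.1173]
ee_rot: [0.642, 0.766, -0.001, -0.002]
wrist_force: [-0.8, 0.2, 0.0]
opening: 0.999
```

Emit:
arm_command:
  increments:
    - {"x":0,"y":0,"z":1.1,"wx":0,"wy":0,"wz":0,"gripper":100}
    - {"x":0,"y":0,"z":1.1,"wx":0,"wy":0,"wz":0,"gripper":100}
    - {"x":0,"y":0,"z":1.1,"wx":0,"wy":0,"wz":0,"gripper":100}
    - {"x":0,"y":0,"z":0,"wx":0,"wy":0,"wz":0,"gripper":60}
    - {"x":0,"y":0,"z":0,"wx":0,"wy":0,"wz":0,"gripper":60}

```text
time_s: 3.75
eef_pos: [0.4841, -0.0947, 0.0866]
ee_rot: [0.641, 0.767, -0.0, -0.0]
wrist_force: [-0.2, 0.5, 0.4]
opening: 0.694
```

```bash
python3 - <<'E'
from h import *
o=sensors.get_obs(); print({k:np.round(v,3).tolist() for k,v in o.items()})
s=vision.camera("side");w=vision.camera("wrist"); save(w,"w2")
a=cv2.resize(w["pixels"][100:400,180:580],(400,300)); b=cv2.resize(s["pixels"][180:330,170:370],(400,300),interpolation=2)
cv2.imwrite("pics/c2.png",np.hstack([a,b])[:,:,::-1])
E
```

```text
{'time_s': 3.75, 'joint_positions': [0.426, 0.57, -0.409, 1.994, 0.363, 0.649, -0.04], 'joint_vel': [-0.001, -0.01, -0.006, -0.01, -0.002, -0.0, 0.001], 'joint_efforts': [0.064, -36.936, -3.31, -10.634, 0.013, 0.016, -0.003], 'eef_pos': [0.484, -0.095, 0.087], 'ee_rot': [0.641, 0.767, -0.0, -0.0], 'wrist_force': [-0.211, 0.51, 0.425], 'moment': [-0.026, -0.015, -0.029], 'opening': 0.694}
```

View pics/c2.png

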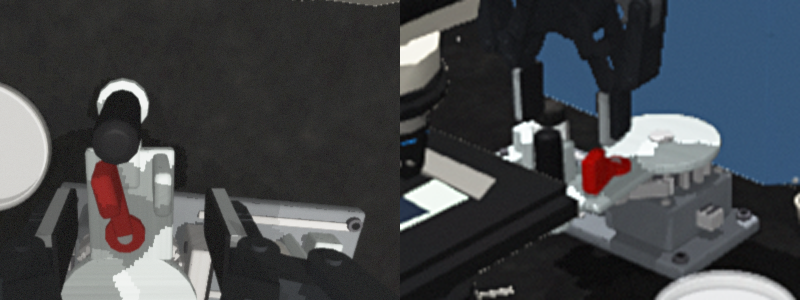

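Wrist view: fin at about (285,283), lug at (342,270), pads either side at (250,310) and (402,310). I'll check the along-handle alignment numerically.

```bash
python3 - <<'E'
from h import *
w=vision.camera("wrist")
for n,a,z in (("fin",(284,285),.105),("lug",(270,342),.105),("grip",(241,302),.135)): print(n,np.round(onplane(w,a,z),4))
t=np.array([.484,-.095,.0]);v=np.array([.984,.176,0]);u=np.array([-.176,.984,0])
for s in(-.03,.03):
  for uu in (-.011,.011):
    for z in (.093,): print(s,uu,z,np.round(proj(w,t+s*v+uu*u+[0,0,z])))
E
```

```text
fin [ 0.466  -0.0944  0.105 ]
lug [ 0.4893 -0.0835  0.105 ]
grip [ 0.4699 -0.0635  0.135 ]
-0.03 -0.011 0.093 [262. 302.]
-0.03 0.011 0.093 [260. 259.]
0.03 -0.011 0.093 [387. 302.]
0.03 0.011 0.093 [390. 259.]
```

Emit:
arm_command:
  increments:
    - {"x":0,"y":0,"z":0,"wx":0,"wy":0,"wz":0,"gripper":40}
    - {"x":0,"y":0,"z":0,"wx":0,"wy":0,"wz":0,"gripper":30}
    - {"x":0,"y":0,"z":0,"wx":0,"wy":0,"wz":0,"gripper":20}
    - {"x":0,"y":0,"z":0,"wx":0,"wy":0,"wz":0,"gripper":15}
    - {"x":0,"y":0,"z":0,"wx":0,"wy":0,"wz":0,"gripper":15}
  newtons: 25

```text
time_s: 4.4
eef_pos: [0.4843, -0.0946, 0.0867]
ee_rot: [0.641, 0.767, 0.0, 0.0]
wrist_force: [0.1, 0.2, 0.1]
opening: 0.154
```

Emit:
arm_command:
  increments:
    - {"x":0,"y":0,"z":0,"wx":0,"wy":0,"wz":0,"gripper":15}
    - {"x":0,"y":0,"z":0,"wx":0,"wy":0,"wz":0,"gripper":15}
    - {"x":0,"y":0,"z":0,"wx":0,"wy":0,"wz":0,"gripper":15}

```text
time_s: 4.7
eef_pos: [0.4843, -0.0946, 0.0866]
ee_rot: [0.641, 0.767, 0.0, -0.0]
wrist_force: [-0.1, -0.7, 0.4]
opening: 0.151
```

```bash
python3 - <<'E'
from h import *
s=vision.camera("side");w=vision.camera("wrist"); save(w,"w3")
a=cv2.resize(w["pixels"][180:380,200:467],(400,300),interpolation=2); b=cv2.resize(s["pixels"][180:330,170:370],(400,300),interpolation=2)
cv2.imwrite("pics/c3.png",np.hstack([a,b])[:,:,::-1])
E
```

```text
(no output)
```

View pics/c3.png

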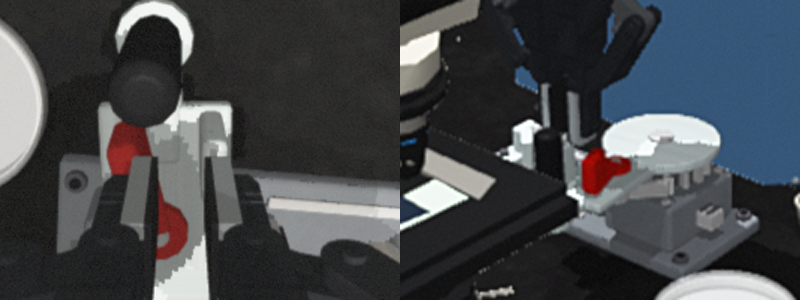

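The pads closed without touching anything. The lever is still on loosen at crop (130,150), and the fingertips appear inboard of and above the fin. I'll triangulate the tips.

```bash
python3 - <<'E'
from h import *
s=vision.camera("side");w=vision.camera("wrist")
print(np.round(w["extrinsics"],3).tolist(), np.round(s["K"],0).tolist())
for n,a,b in (("L",(285,298),(252,262)),("R",(285,341),(250,244)),("fin",(263+5,285),(264-5,272)),("lugtop",(261,341),(0,0)),("grip",(236,296),(246,244.5))):
    print(n,np.round(onplane(w,a,.095),4))
    if b[0]: 
        X=tri([(w,a),(s,b)]); print(np.round(X,4),[np.round(proj(p,X)[::-1]-q) for p,q in((w,a),(s,b))])
o=sensors.get_obs(); T=o["eef_pos"]; print(T,proj(w,np.array(T)),proj(s,np.array(T)), proj(s,np.array([.4644,-.0955,.105])), proj(s,np.array([.484,-.095,.12])))
E
```

```text
[[0.984, 0.169, 0.052, 0.469], [0.177, -0.941, -0.289, -0.023], [-0.0, 0.294, -0.956, 0.256], [0.0, 0.0, 0.0, 1.0]] [[624.0, 0.0, 303.0], [0.0, 624.0, 238.0], [0.0, 0.0, 1.0]]
L [ 0.4715 -0.0983  0.095 ]
[ 0.4703 -0.0912  0.1141] [array([ 4., -3.]), array([ 1., -1.])]
R [ 0.4913 -0.0948  0.095 ]
[ 0.4895 -0.0833  0.1154] [array([-5.,  4.]), array([-1.,  2.])]
fin [ 0.4643 -0.091   0.095 ]
[ 0.4612 -0.0934  0.1042] [array([ 12., -10.]), array([ 2., -5.])]
lugtop [ 0.4889 -0.083   0.095 ]
grip [ 0.4668 -0.0749  0.095 ]
[ 0.4671 -0.0622  0.1349] [array([ 1., -1.]), array([ 0., -0.])]
[ 0.48428976 -0.09456663  0.08663848] [326.13937573 274.92503617] [256.15300846 267.40504416] [266.67970506 259.38311751] [255.46356859 244.28028886]
```

Emit:
arm_command:
  increments:
    - {"x":0,"y":0,"z":0,"wx":0,"wy":0,"wz":0,"gripper":70}
    - {"x":0,"y":0,"z":0,"wx":0,"wy":0,"wz":0,"gripper":70}
    - {"x":0,"y":0,"z":0,"wx":0,"wy":0,"wz":0,"gripper":70}
    - {"x":0.1,"y":0,"z":0.7,"wx":0,"wy":0,"wz":0,"gripper":70}
    - {"x":0.2,"y":0,"z":0.7,"wx":0,"wy":0,"wz":0,"gripper":70}

```text
time_s: 5.4
eef_pos: [0.4838, -0.0917, 0.0722]
ee_rot: [0.642, 0.767, 0.0, 0.0]
wrist_force: [-0.5, 0.6, -0.2]
opening: 0.699
```

Emit:
arm_command:
  increments:
    - {"x":0,"y":0,"z":0,"wx":0,"wy":0,"wz":0,"gripper":60}
    - {"x":0,"y":0,"z":0,"wx":0,"wy":0,"wz":0,"gripper":15}
    - {"x":0,"y":0,"z":0,"wx":0,"wy":0,"wz":0,"gripper":15}
    - {"x":0,"y":0,"z":0,"wx":0,"wy":0,"wz":0,"gripper":15}
    - {"x":0,"y":0,"z":0,"wx":0,"wy":0,"wz":0,"gripper":15}
  newtons: 25

```text
time_s: 5.9
eef_pos: [0.485, -0.0899, 0.0734]
ee_rot: [0.641, 0.768, 0.002, 0.0]
wrist_force: [1.2, 5.6, 4.4]
opening: 0.206
```

```bash
python3 - <<'E'
from h import *
s=vision.camera("scene");w=vision.camera("wrist"); save(w,"w4")
o=sensors.get_obs(); print(o["wrist_force"],o["opening"],o["eef_pos"])
a=cv2.resize(w["pixels"][180:380,200:467],(400,300),interpolation=2); b=cv2.resize(s["pixels"][210:330,240:400],(400,300),interpolation=2)
cv2.imwrite("pics/c4.png",np.hstack([a,b])[:,:,::-1])
E
```

```text
[0.21963964 4.7541106  3.9837284 ] 0.2131179956166596 [ 0.48493862 -0.08984457  0.07333394]
```

View pics/c4.png

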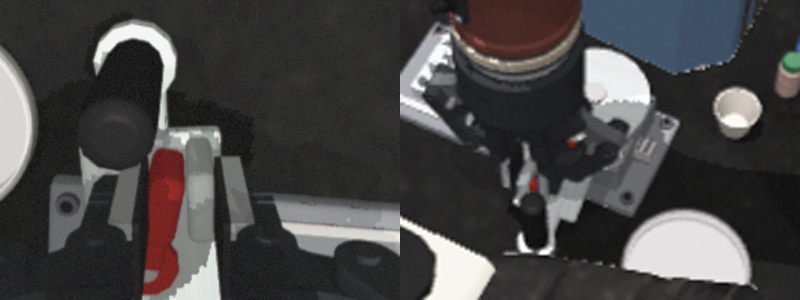

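The lever has flipped: the fin now sits right next to the lug. Next I'll plan the move to the grip peg and check the microscope stage clearance.

```bash
python3 - <<'E'
from h import *
s=vision.camera("side")
for z in (.1,.12,.15): print(z,np.round(onplane(s,(283,257),z),3))
E
echo '[0.485,-0.091,0.073,1.748]' > cmd.json
python3 plan.py 4 .485 -.091 .155 1.76  2 .466 -.0625 .155 1.77 4 .466 -.0625 .080 1.77
```

```text
0.1 [ 0.435 -0.052  0.1  ]
0.12 [ 0.408 -0.029  0.12 ]
0.15 [0.368 0.006 0.15 ]
{"x": 0.0, "y": 0.0, "z": -2.05, "wz": -0.003}
{"x": 0.0, "y": 0.0, "z": -2.05, "wz": -0.003}
{"x": 0.0, "y": 0.0, "z": -2.05, "wz": -0.003}
{"x": 0.0, "y": 0.0, "z": -2.05, "wz": -0.003}
{"x": 1.58, "y": -0.67, "z": 0.0, "wz": -0.005}
{"x": 1.58, "y": -0.65, "z": -0.0, "wz": -0.005}
{"x": -0.0, "y": -0.0, "z": 1.87, "wz": -0.0}
{"x": -0.0, "y": -0.0, "z": 1.88, "wz": -0.0}
{"x": -0.0, "y": -0.0, "z": 1.87, "wz": -0.0}
{"x": -0.0, "y": -0.0, "z": 1.88, "wz": -0.0}
[0.466, -0.0625, 0.08, 1.77]
```

Emit:
arm_command:
  increments:
    - {"x":0,"y":0,"z":0,"wx":0,"wy":0,"wz":0,"gripper":75}
    - {"x":0,"y":0,"z":0,"wx":0,"wy":0,"wz":0,"gripper":75}
    - {"x":0,"y":0,"z":0,"wx":0,"wy":0,"wz":0,"gripper":75}
    - {"x":0,"y":0,"z":-2.5,"wx":0,"wy":0,"wz":0,"gripper":75}
    - {"x":0,"y":0,"z":-2.5,"wx":0,"wy":0,"wz":0,"gripper":75}

```text
time_s: 6.55
eef_pos: [0.4826, -0.0925, 0.1224]
ee_rot: [0.642, 0.767, -0.001, -0.001]
wrist_force: [0.5, -0.0, 0.5]
opening: 0.75
```

Emit:
arm_command:
  increments:
    - {"x":0,"y":0,"z":-3.5,"wx":0,"wy":0,"wz":0,"gripper":75}
    - {"x":1.6,"y":-0.65,"z":0,"wx":0,"wy":0,"wz":-0.01,"gripper":75}
    - {"x":1.6,"y":-0.65,"z":0,"wx":0,"wy":0,"wz":-0.01,"gripper":75}
    - {"x":0,"y":0,"z":0,"wx":0,"wy":0,"wz":0,"gripper":75}
    - {"x":0,"y":0,"z":1.0,"wx":0,"wy":0,"wz":0,"gripper":75}

```text
time_s: 7.05
eef_pos: [0.4652, -0.0624, 0.1474]
ee_rot: [0.633, 0.774, 0.0, 0.001]
wrist_force: [1.0, 0.6, 0.8]
opening: 0.744
```

Emit:
arm_command:
  increments:
    - {"x":0,"y":0,"z":1.7,"wx":0,"wy":0,"wz":0,"gripper":75}
    - {"x":0,"y":0,"z":1.7,"wx":0,"wy":0,"wz":0,"gripper":75}
    - {"x":0,"y":0,"z":1.7,"wx":0,"wy":0,"wz":0,"gripper":75}
    - {"x":0,"y":0,"z":1.7,"wx":0,"wy":0,"wz":0,"gripper":75}
    - {"x":0,"y":0,"z":0,"wx":0,"wy":0,"wz":0,"gripper":75}

```text
time_s: 7.55
eef_pos: [0.4627, -0.0631, 0.0765]
ee_rot: [0.634, 0.773, -0.002, -0.003]
wrist_force: [0.4, -0.3, 0.3]
opening: 0.751
```

Emit:
arm_command:
  increments:
    - {"x":0,"y":0,"z":0,"wx":0,"wy":0,"wz":0,"gripper":5}
    - {"x":0,"y":0,"z":0,"wx":0,"wy":0,"wz":0,"gripper":5}
    - {"x":0,"y":0,"z":0,"wx":0,"wy":0,"wz":0,"gripper":5}
    - {"x":0,"y":0,"z":0,"wx":0,"wy":0,"wz":0,"gripper":5}
    - {"x":0,"y":0,"z":0,"wx":0,"wy":0,"wz":0,"gripper":5}
  newtons: 30

```text
time_s: 8.05
eef_pos: [0.4658, -0.0627, 0.0803]
ee_rot: [0.634, 0.773, 0.0, 0.001]
wrist_force: [-0.5, -0.3, 2.6]
opening: 0.199
```

```bash
python3 - <<'E'
from h import *
s=vision.camera("side");w=vision.camera("wrist")
o=sensors.get_obs(); print(o["wrist_force"],o["opening"],o["eef_pos"])
a=cv2.resize(w["pixels"][130:430,180:580],(400,300),interpolation=2); b=cv2.resize(s["pixels"][180:330,170:370],(400,300),interpolation=2)
cv2.imwrite("pics/c5.png",np.hstack([a,b])[:,:,::-1])
E
```

```text
[-0.5293717  -0.71160776  4.81761875] 0.1929360410166509 [ 0.46577573 -0.06265354  0.08030119]
```

View pics/c5.png

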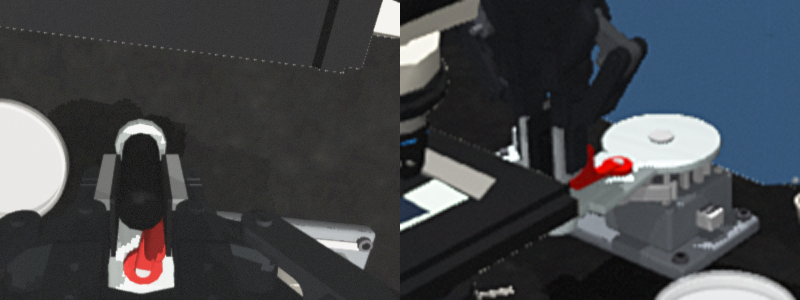

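```bash
cat > arc.py <<'E'
import sys,json,math,plan
# arc.py n dh [n dh...] : rotate handle by dh (handle sense, + clockwise) over n rows; keeps commanded pose in cmd.json
AX=(.491,-.185);R=.125
c=json.load(open("cmd.json")); al=math.atan2(-(c[0]-AX[0]),c[1]-AX[1])
a=list(map(float,sys.argv[1:]));wps=[]
for n,dh in zip(a[::2],a[1::2]):
    for i in range(int(n)):
        al-=dh/n; wps.append([1,AX[0]-R*math.sin(al),AX[1]+R*math.cos(al),c[2],math.pi/2+al])
o,c=plan.rows(wps,c)
for r in o: print('{"x": %g, "y": %g, "z": %g, "wx": 0, "wy": 0, "wz": %g, "gripper": 5},'%(r["x"],r["y"],r["z"],r["wz"]))
json.dump(c,open("cmd.json","w")); print([round(v,4) for v in c],"handle",round(.08-al,3))
E
echo '[0.466,-0.0625,0.080,1.768]' > cmd.json
python3 arc.py 10 0.8; echo; python3 arc.py 12 -1.2
```

```text
{"x": -0.04, "y": 1, "z": 0, "wx": 0, "wy": 0, "wz": 0.076, "gripper": 5},
{"x": -0.04, "y": 1, "z": 0, "wx": 0, "wy": 0, "wz": 0.08, "gripper": 5},
{"x": -0.04, "y": 1, "z": 0, "wx": 0, "wy": 0, "wz": 0.08, "gripper": 5},
{"x": -0.04, "y": 1, "z": 0, "wx": 0, "wy": 0, "wz": 0.08, "gripper": 5},
{"x": -0.04, "y": 0.99, "z": 0, "wx": 0, "wy": 0, "wz": 0.08, "gripper": 5},
{"x": -0.04, "y": 1, "z": 0, "wx": 0, "wy": 0, "wz": 0.08, "gripper": 5},
{"x": -0.04, "y": 1, "z": 0, "wx": 0, "wy": 0, "wz": 0.08, "gripper": 5},
{"x": -0.04, "y": 1, "z": 0, "wx": 0, "wy": 0, "wz": 0.08, "gripper": 5},
{"x": -0.04, "y": 1, "z": 0, "wx": 0, "wy": 0, "wz": 0.08, "gripper": 5},
{"x": -0.04, "y": 1, "z": 0, "wx": 0, "wy": 0, "wz": 0.08, "gripper": 5},
[0.5614, -0.0818, 0.08, 0.972] handle 0.679

{"x": -0.06, "y": -1.25, "z": 0, "wx": 0, "wy": 0, "wz": -0.1, "gripper": 5},
{"x": -0.06, "y": -1.25, "z": 0, "wx": 0, "wy": 0, "wz": -0.1, "gripper": 5},
{"x": -0.07, "y": -1.24, "z": 0, "wx": 0, "wy": 0, "wz": -0.1, "gripper": 5},
{"x": -0.06, "y": -1.25, "z": 0, "wx": 0, "wy": 0, "wz": -0.1, "gripper": 5},
{"x": -0.06, "y": -1.25, "z": 0, "wx": 0, "wy": 0, "wz": -0.1, "gripper": 5},
{"x": -0.06, "y": -1.25, "z": 0, "wx": 0, "wy": 0, "wz": -0.1, "gripper": 5},
{"x": -0.06, "y": -1.25, "z": 0, "wx": 0, "wy": 0, "wz": -0.1, "gripper": 5},
{"x": -0.07, "y": -1.24, "z": 0, "wx": 0, "wy": 0, "wz": -0.1, "gripper": 5},
{"x": -0.06, "y": -1.25, "z": 0, "wx": 0, "wy": 0, "wz": -0.1, "gripper": 5},
{"x": -0.06, "y": -1.25, "z": 0, "wx": 0, "wy": 0, "wz": -0.1, "gripper": 5},
{"x": -0.06, "y": -1.25, "z": 0, "wx": 0, "wy": 0, "wz": -0.1, "gripper": 5},
{"x": -0.07, "y": -1.25, "z": 0, "wx": 0, "wy": 0, "wz": -0.1, "gripper": 5},
[0.4203, -0.082, 0.08, 2.172] handle -0.521
```

Emit:
arm_command:
  increments:
    - {"x":-0.04,"y":1,"z":0,"wx":0,"wy":0,"wz":0.08,"gripper":5}
    - {"x":-0.04,"y":1,"z":0,"wx":0,"wy":0,"wz":0.08,"gripper":5}
    - {"x":-0.04,"y":1,"z":0,"wx":0,"wy":0,"wz":0.08,"gripper":5}
    - {"x":-0.04,"y":1,"z":0,"wx":0,"wy":0,"wz":0.08,"gripper":5}
    - {"x":-0.04,"y":1,"z":0,"wx":0,"wy":0,"wz":0.08,"gripper":5}

```text
time_s: 8.65
eef_pos: [0.5147, -0.0616, 0.0803]
ee_rot: [0.775, 0.632, -0.0, -0.001]
wrist_force: [-2.6, 1.5, 6.2]
opening: 0.195
```

Emit:
arm_command:
  increments:
    - {"x":-0.04,"y":1,"z":0,"wx":0,"wy":0,"wz":0.08,"gripper":5}
    - {"x":-0.04,"y":1,"z":0,"wx":0,"wy":0,"wz":0.08,"gripper":5}
    - {"x":-0.04,"y":1,"z":0,"wx":0,"wy":0,"wz":0.08,"gripper":5}
    - {"x":-0.04,"y":1,"z":0,"wx":0,"wy":0,"wz":0.08,"gripper":5}
    - {"x":-0.04,"y":1,"z":0,"wx":0,"wy":0,"wz":0.08,"gripper":5}

```text
time_s: 9.15
eef_pos: [0.5613, -0.0798, 0.0803]
ee_rot: [0.885, 0.466, 0.001, -0.001]
wrist_force: [-1.4, 3.1, 3.7]
opening: 0.197
```

```bash
cat > st.py <<'E'
from h import *
s=vision.camera("scene"); o=sensors.get_obs(); p=np.array(o["eef_pos"])-[.491,-.185,0]; al=np.arctan2(-p[0],p[1])
v=np.array([np.cos(al),np.sin(al)]); u=np.array([-np.sin(al),np.cos(al)]); f=np.array(o["wrist_force"])
print("t",o["time_s"],"handle",round(.08-al,3),"R",round(np.hypot(*p[:2]),4),"Ftan",round(f[:2]@v,2),"Frad",round(f[:2]@u,2),"Fz",round(f[2],2),"open",round(o["opening"],3))
for q in masks_of(s,"jaw_face")[:1]: print("jaw",round(q["p"],2),q["point"],np.round(onplane(s,q["point"],.033),4))
for n in("vial","selector"):
  for q in masks_of(s,n)[:1]: print(n,round(q["p"],2),q["point"])
save(s,"st%d"%(o["time_s"]*100))
E
python3 st.py
```

```text
t 9.2 handle 0.688 R 0.1266 Ftan 1.45 Frad 3.74 Fz 3.11 open 0.194
jaw 0.63 [239.9, 292.5] [ 0.5582 -0.1995  0.033 ]
vial 0.68 [238.5, 264.9]
selector 0.53 [260.0, 280.6]
```

Emit:
arm_command:
  increments:
    - {"x":-0.06,"y":-1.25,"z":0,"wx":0,"wy":0,"wz":-0.1,"gripper":5}
    - {"x":-0.06,"y":-1.25,"z":0,"wx":0,"wy":0,"wz":-0.1,"gripper":5}
    - {"x":-0.07,"y":-1.25,"z":0,"wx":0,"wy":0,"wz":-0.1,"gripper":5}
    - {"x":-0.06,"y":-1.25,"z":0,"wx":0,"wy":0,"wz":-0.1,"gripper":5}
    - {"x":-0.06,"y":-1.25,"z":0,"wx":0,"wy":0,"wz":-0.1,"gripper":5}

```text
time_s: 9.85
eef_pos: [0.5026, -0.0601, 0.0803]
ee_rot: [0.74, 0.673, 0.001, 0.001]
wrist_force: [1.6, 0.4, 4.0]
opening: 0.196
```

Emit:
arm_command:
  increments:
    - {"x":-0.06,"y":-1.25,"z":0,"wx":0,"wy":0,"wz":-0.1,"gripper":5}
    - {"x":-0.06,"y":-1.25,"z":0,"wx":0,"wy":0,"wz":-0.1,"gripper":5}
    - {"x":-0.07,"y":-1.25,"z":0,"wx":0,"wy":0,"wz":-0.1,"gripper":5}
    - {"x":-0.06,"y":-1.25,"z":0,"wx":0,"wy":0,"wz":-0.1,"gripper":5}
    - {"x":-0.06,"y":-1.25,"z":0,"wx":0,"wy":0,"wz":-0.1,"gripper":5}

```text
time_s: 10.35
eef_pos: [0.4417, -0.0706, 0.0803]
ee_rot: [0.551, 0.835, 0.0, 0.002]
wrist_force: [1.8, -1.3, 3.5]
opening: 0.194
```

Emit:
arm_command:
  increments:
    - {"x":-0.06,"y":-1.25,"z":0,"wx":0,"wy":0,"wz":-0.1,"gripper":5}
    - {"x":-0.06,"y":-1.25,"z":0,"wx":0,"wy":0,"wz":-0.1,"gripper":5}

```text
time_s: 10.55
eef_pos: [0.4195, -0.0832, 0.0803]
ee_rot: [0.465, 0.885, -0.0, 0.002]
wrist_force: [2.6, -2.4, 4.0]
opening: 0.196
```

```bash
python3 st.py
```

```text
t 10.6 handle -0.555 R 0.1244 Ftan 0.3 Frad -2.01 Fz 11.32 open 0.199
jaw 0.65 [249.5, 290.3] [ 0.5498 -0.1783  0.033 ]
vial 0.71 [240.2, 265.8]
```

Emit:
arm_command:
  increments:
    - {"x":-0.04,"y":1,"z":0,"wx":0,"wy":0,"wz":0.08,"gripper":5}
    - {"x":-0.04,"y":1,"z":0,"wx":0,"wy":0,"wz":0.08,"gripper":5}
    - {"x":-0.04,"y":1,"z":0,"wx":0,"wy":0,"wz":0.08,"gripper":5}
    - {"x":-0.04,"y":1,"z":0,"wx":0,"wy":0,"wz":0.08,"gripper":5}
    - {"x":-0.04,"y":1,"z":0,"wx":0,"wy":0,"wz":0.08,"gripper":5}

```text
time_s: 11.25
eef_pos: [0.4639, -0.0631, 0.0802]
ee_rot: [0.634, 0.773, -0.001, -0.0]
wrist_force: [-1.7, -0.7, 9.7]
opening: 0.198
```

Emit:
arm_command:
  increments:
    - {"x":-0.04,"y":1,"z":0,"wx":0,"wy":0,"wz":0.08,"gripper":5}
    - {"x":-0.04,"y":1,"z":0,"wx":0,"wy":0,"wz":0.08,"gripper":5}
    - {"x":-0.04,"y":1,"z":0,"wx":0,"wy":0,"wz":0.08,"gripper":5}
    - {"x":-0.04,"y":1,"z":0,"wx":0,"wy":0,"wz":0.08,"gripper":5}
    - {"x":-0.04,"y":1,"z":0,"wx":0,"wy":0,"wz":0.08,"gripper":5}

```text
time_s: 11.75
eef_pos: [0.514, -0.0615, 0.0803]
ee_rot: [0.775, 0.632, -0.0, -0.001]
wrist_force: [-1.4, 3.3, 7.4]
opening: 0.2
```

Emit:
arm_command:
  increments:
    - {"x":-0.01,"y":0.5,"z":0,"wx":0,"wy":0,"wz":0.04,"gripper":5}
    - {"x":-0.01,"y":0.5,"z":0,"wx":0,"wy":0,"wz":0.04,"gripper":5}
    - {"x":-0.01,"y":0.5,"z":0,"wx":0,"wy":0,"wz":0.04,"gripper":5}

```text
time_s: 12.05
eef_pos: [0.5286, -0.0649, 0.0803]
ee_rot: [0.811, 0.586, 0.0, -0.001]
wrist_force: [-1.9, 3.2, 7.7]
opening: 0.195
```

```bash
python3 st.py; python3 - <<'E'
import cv2,glob,numpy as np
f=sorted(glob.glob("pics/st*.png"),key=lambda s:int(s[7:-4]))
print(f)
L=[cv2.resize(cv2.imread(x)[210:290,225:325],(400,320),interpolation=2) for x in ("pics/scene0.png",f[-1])]
cv2.imwrite("pics/c6.png",np.hstack(L))
E
```

```text
t 12.1 handle 0.393 R 0.1259 Ftan -0.59 Frad 3.34 Fz 6.54 open 0.197
jaw 0.65 [246.4, 284.1] [ 0.5642 -0.1782  0.033 ]
selector 0.68 [255.7, 306.0]
['pics/st919.png', 'pics/st1060.png', 'pics/st1210.png']
```

View pics/c6.png

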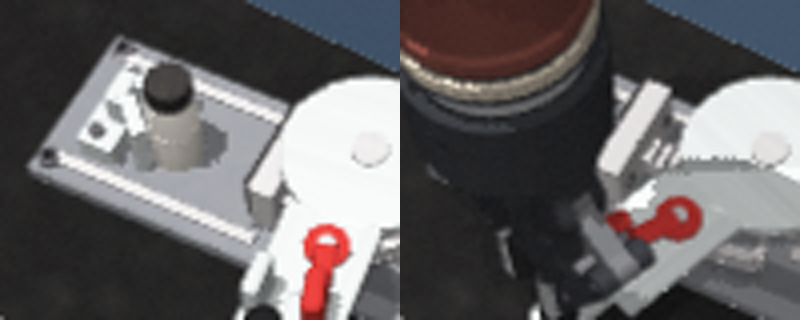

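Scene: the jaw has moved about half the gap toward the vial (top corner from crop (247,185) to (200,160), roughly 25 mm). I'll go on more slowly and watch the force.

Emit:
arm_command:
  increments:
    - {"x":-0.01,"y":0.38,"z":0,"wx":0,"wy":0,"wz":0.03,"gripper":5}
    - {"x":-0.01,"y":0.38,"z":0,"wx":0,"wy":0,"wz":0.03,"gripper":5}
    - {"x":0,"y":0.38,"z":0,"wx":0,"wy":0,"wz":0.03,"gripper":5}
    - {"x":-0.01,"y":0.38,"z":0,"wx":0,"wy":0,"wz":0.03,"gripper":5}
    - {"x":0,"y":0.38,"z":0,"wx":0,"wy":0,"wz":0.03,"gripper":5}

```text
time_s: 12.75
eef_pos: [0.5464, -0.0716, 0.0803]
ee_rot: [0.852, 0.523, 0.001, -0.001]
wrist_force: [-0.4, 4.0, 6.6]
opening: 0.202
```

Emit:
arm_command:
  increments:
    - {"x":-0.01,"y":0.38,"z":0,"wx":0,"wy":0,"wz":0.03,"gripper":5}
    - {"x":-0.01,"y":0.38,"z":0,"wx":0,"wy":0,"wz":0.03,"gripper":5}
    - {"x":0,"y":0.38,"z":0,"wx":0,"wy":0,"wz":0.03,"gripper":5}
    - {"x":-0.01,"y":0.38,"z":0,"wx":0,"wy":0,"wz":0.03,"gripper":5}

```text
time_s: 13.15
eef_pos: [0.5599, -0.0789, 0.0803]
ee_rot: [0.882, 0.471, 0.001, -0.001]
wrist_force: [0.5, 5.1, 5.7]
opening: 0.194
```

```bash
python3 st.py
```

```text
t 13.2 handle 0.663 R 0.1265 Ftan -1.04 Frad 4.98 Fz 4.68 open 0.195
jaw 0.69 [240.5, 282.4] [ 0.5746 -0.1881  0.033 ]
vial 0.83 [236.6, 265.4]
selector 0.84 [262.7, 283.8]
```

Emit:
arm_command:
  increments:
    - {"x":0.0,"y":-1.25,"z":0,"wx":0,"wy":0,"wz":-0.1,"gripper":5}
    - {"x":-0.04,"y":-1.25,"z":0,"wx":0,"wy":0,"wz":-0.1,"gripper":5}
    - {"x":-0.07,"y":-1.25,"z":0,"wx":0,"wy":0,"wz":-0.1,"gripper":5}
    - {"x":-0.06,"y":-1.25,"z":0,"wx":0,"wy":0,"wz":-0.1,"gripper":5}
    - {"x":-0.06,"y":-1.25,"z":0,"wx":0,"wy":0,"wz":-0.1,"gripper":5}

```text
time_s: 13.85
eef_pos: [0.5017, -0.06, 0.0803]
ee_rot: [0.737, 0.676, 0.0, 0.001]
wrist_force: [0.7, 1.2, 6.7]
opening: 0.192
```

Emit:
arm_command:
  increments:
    - {"x":-0.06,"y":-1.25,"z":0,"wx":0,"wy":0,"wz":-0.1,"gripper":5}
    - {"x":-0.06,"y":-1.25,"z":0,"wx":0,"wy":0,"wz":-0.1,"gripper":5}
    - {"x":-0.07,"y":-1.25,"z":0,"wx":0,"wy":0,"wz":-0.1,"gripper":5}
    - {"x":-0.06,"y":-1.25,"z":0,"wx":0,"wy":0,"wz":-0.1,"gripper":5}
    - {"x":-0.06,"y":-1.25,"z":0,"wx":0,"wy":0,"wz":-0.1,"gripper":5}

```text
time_s: 14.35
eef_pos: [0.4407, -0.071, 0.0803]
ee_rot: [0.547, 0.837, -0.0, 0.001]
wrist_force: [3.4, -1.0, 6.4]
opening: 0.198
```

Emit:
arm_command:
  increments:
    - {"x":-0.06,"y":-1.25,"z":0,"wx":0,"wy":0,"wz":-0.1,"gripper":5}
    - {"x":0,"y":0,"z":0,"wx":0,"wy":0,"wz":0,"gripper":5}

```text
time_s: 14.55
eef_pos: [0.4281, -0.0776, 0.0803]
ee_rot: [0.506, 0.863, -0.001, 0.001]
wrist_force: [-0.5, 0.3, 6.7]
opening: 0.193
```

```bash
python3 st.py; python3 - <<'E'
import cv2,glob,numpy as np
f=sorted(glob.glob("pics/st*.png"),key=lambda s:int(s[7:-4]))
L=[cv2.resize(cv2.imread(x)[210:290,225:325],(400,320),interpolation=2) for x in (f[-2],f[-1])]
cv2.imwrite("pics/c7.png",np.hstack(L))
E
```

```text
t 14.6 handle -0.443 R 0.1245 Ftan 0.45 Frad -0.02 Fz 7.08 open 0.197
jaw 0.55 [247.2, 283.2] [ 0.5647 -0.1757  0.033 ]
vial 0.66 [309.0, 355.3]
selector 0.5 [301.7, 317.7]
```

```bash
python3 - <<'E'
from h import *
s=vision.camera("scene")
a,b=onplane(s,(256.25,286.75),.05),onplane(s,(250,275),.05); print(a,b,(b-a)[:2]@[.9968,.08])
# jaw edge shift 0 -> now by template match of jaw's far region
i0=cv2.imread("pics/scene0.png"); i2=cv2.imread("pics/st1319.png") if __import__("os").path.exists("pics/st1319.png") else cv2.imread("pics/st1320.png")
t=i0[246:264,287:296]
for im in (cv2.imread("pics/st1210.png"),i2,s["pixels"][:,:,::-1].copy()):
    r=cv2.matchTemplate(im[225:275,255:300],t,cv2.TM_CCOEFF_NORMED); _,m,_,l=cv2.minMaxLoc(r); px=(225+l[1]+9,255+l[0]+4)
    print(round(m,2),px,(onplane(s,px,.045)-onplane(s,(255,291),.045))[:2]@[.9968,.08])
E
```

```text
[ 0.54094377 -0.15345309  0.05      ] [ 0.56784115 -0.15382229  0.05      ] 0.026781778252011015
0.82 (249, 278) 0.02884827130056544
0.81 (248, 276) 0.03341411127303848
0.95 (249, 275) 0.03404066866946227
```

Emit:
arm_command:
  increments:
    - {"x":-0.02,"y":0.75,"z":0,"wx":0,"wy":0,"wz":0.06,"gripper":5}
    - {"x":-0.02,"y":0.75,"z":0,"wx":0,"wy":0,"wz":0.06,"gripper":5}
    - {"x":-0.02,"y":0.5,"z":0,"wx":0,"wy":0,"wz":0.04,"gripper":5}

```text
time_s: 15.1
eef_pos: [0.4479, -0.068, 0.0802]
ee_rot: [0.575, 0.818, -0.001, 0.001]
wrist_force: [-0.7, -0.1, 9.1]
opening: 0.198
```

Emit:
arm_command:
  increments:
    - {"x":0,"y":0.25,"z":0,"wx":0,"wy":0,"wz":0.02,"gripper":5}
    - {"x":0,"y":0.25,"z":0,"wx":0,"wy":0,"wz":0.02,"gripper":5}
    - {"x":0,"y":0.25,"z":0,"wx":0,"wy":0,"wz":0.02,"gripper":5}
    - {"x":-0.01,"y":0.25,"z":0,"wx":0,"wy":0,"wz":0.02,"gripper":5}

```text
time_s: 15.5
eef_pos: [0.4569, -0.065, 0.0803]
ee_rot: [0.606, 0.795, -0.001, 0.001]
wrist_force: [-0.9, 0.9, 8.5]
opening: 0.199
```

Emit:
arm_command:
  increments:
    - {"x":0,"y":0.25,"z":0,"wx":0,"wy":0,"wz":0.02,"gripper":5}
    - {"x":0,"y":0.25,"z":0,"wx":0,"wy":0,"wz":0.02,"gripper":5}
    - {"x":0,"y":0.25,"z":0,"wx":0,"wy":0,"wz":0.02,"gripper":5}
    - {"x":-0.01,"y":0.25,"z":0,"wx":0,"wy":0,"wz":0.02,"gripper":5}

```text
time_s: 15.9
eef_pos: [0.4658, -0.0627, 0.0802]
ee_rot: [0.637, 0.77, -0.001, -0.0]
wrist_force: [-3.2, 0.8, 11.4]
opening: 0.197
```

Emit:
arm_command:
  increments:
    - {"x":0,"y":0.25,"z":0,"wx":0,"wy":0,"wz":0.02,"gripper":5}
    - {"x":0,"y":0.25,"z":0,"wx":0,"wy":0,"wz":0.02,"gripper":5}
    - {"x":0,"y":0.25,"z":0,"wx":0,"wy":0,"wz":0.02,"gripper":5}

```text
time_s: 16.2
eef_pos: [0.4728, -0.0614, 0.0802]
ee_rot: [0.66, 0.751, -0.001, -0.0]
wrist_force: [-2.6, 0.3, 9.3]
opening: 0.196
```

Emit:
arm_command:
  increments:
    - {"x":0,"y":0.25,"z":0,"wx":0,"wy":0,"wz":0.02,"gripper":5}
    - {"x":0,"y":0.25,"z":0,"wx":0,"wy":0,"wz":0.02,"gripper":5}
    - {"x":-0.01,"y":0.25,"z":0,"wx":0,"wy":0,"wz":0.02,"gripper":5}

```text
time_s: 16.5
eef_pos: [0.4803, -0.0604, 0.0802]
ee_rot: [0.682, 0.731, -0.001, -0.0]
wrist_force: [-2.2, 1.4, 9.9]
opening: 0.196
```

Emit:
arm_command:
  increments:
    - {"x":0,"y":0.25,"z":0,"wx":0,"wy":0,"wz":0.02,"gripper":5}
    - {"x":0,"y":0.25,"z":0,"wx":0,"wy":0,"wz":0.02,"gripper":5}
    - {"x":-0.01,"y":0.25,"z":0,"wx":0,"wy":0,"wz":0.02,"gripper":5}

```text
time_s: 16.8
eef_pos: [0.4878, -0.0598, 0.0802]
ee_rot: [0.704, 0.71, -0.001, -0.0]
wrist_force: [-3.3, 1.8, 9.5]
opening: 0.197
```

Emit:
arm_command:
  increments:
    - {"x":0,"y":0.25,"z":0,"wx":0,"wy":0,"wz":0.02,"gripper":5}
    - {"x":0,"y":0.25,"z":0,"wx":0,"wy":0,"wz":0.02,"gripper":5}
    - {"x":0,"y":0.25,"z":0,"wx":0,"wy":0,"wz":0.02,"gripper":5}

```text
time_s: 17.1
eef_pos: [0.4944, -0.0598, 0.0802]
ee_rot: [0.725, 0.689, -0.002, -0.001]
wrist_force: [-4.2, 1.6, 11.5]
opening: 0.194
```

Emit:
arm_command:
  increments:
    - {"x":0,"y":0.25,"z":0,"wx":0,"wy":0,"wz":0.02,"gripper":5}
    - {"x":0,"y":0.25,"z":0,"wx":0,"wy":0,"wz":0.02,"gripper":5}

```text
time_s: 17.3
eef_pos: [0.4977, -0.0599, 0.0801]
ee_rot: [0.738, 0.675, -0.003, -0.002]
wrist_force: [-8.0, 2.5, 16.1]
opening: 0.199
```

Emit:
arm_command:
  increments:
    - {"x":0,"y":0,"z":0,"wx":0,"wy":0,"wz":0,"gripper":5}

```text
time_s: 17.4
eef_pos: [0.4977, -0.0599, 0.0801]
ee_rot: [0.738, 0.675, -0.003, -0.002]
wrist_force: [-6.1, 3.0, 14.9]
opening: 0.196
```

Emit:
arm_command:
  increments:
    - {"x":0,"y":0.15,"z":0,"wx":0,"wy":0,"wz":0.012,"gripper":5}

```text
time_s: 17.5
eef_pos: [0.4982, -0.06, 0.0801]
ee_rot: [0.742, 0.67, -0.004, -0.003]
wrist_force: [-8.1, 2.7, 16.4]
opening: 0.193
```

The handle has clearly stiffened: about 8 N across it, moving barely at all. I'll stop here, let go and lift.

Emit:
arm_command:
  increments:
    - {"x":0,"y":0,"z":0,"wx":0,"wy":0,"wz":0,"gripper":5}
    - {"x":0,"y":0,"z":0,"wx":0,"wy":0,"wz":0,"gripper":60}
    - {"x":0,"y":0,"z":0,"wx":0,"wy":0,"wz":0,"gripper":60}
    - {"x":0,"y":0,"z":0,"wx":0,"wy":0,"wz":0,"gripper":60}
    - {"x":0,"y":0,"z":0,"wx":0,"wy":0,"wz":0,"gripper":60}

```text
time_s: 18.0
eef_pos: [0.5032, -0.0606, 0.0793]
ee_rot: [0.743, 0.669, -0.0, 0.0]
wrist_force: [-0.8, -0.7, -1.0]
opening: 0.6
```

Emit:
arm_command:
  increments:
    - {"x":0,"y":0,"z":-2,"wx":0,"wy":0,"wz":0,"gripper":60}
    - {"x":0,"y":0,"z":-3,"wx":0,"wy":0,"wz":0,"gripper":60}
    - {"x":0,"y":0,"z":-3,"wx":0,"wy":0,"wz":0,"gripper":60}
    - {"x":0,"y":0,"z":-3,"wx":0,"wy":0,"wz":0,"gripper":60}
    - {"x":0,"y":0,"z":-2,"wx":0,"wy":0,"wz":0,"gripper":60}

```text
time_s: 18.5
eef_pos: [0.5041, -0.0603, 0.2116]
ee_rot: [0.743, 0.669, 0.001, 0.001]
wrist_force: [1.0, 0.5, -0.9]
opening: 0.602
```

Emit:
arm_command:
  increments:
    - {"x":0,"y":-3,"z":0,"wx":0,"wy":0,"wz":0,"gripper":60}
    - {"x":0,"y":-3,"z":0,"wx":0,"wy":0,"wz":0,"gripper":60}
    - {"x":0,"y":0,"z":0,"wx":0,"wy":0,"wz":0,"gripper":60}
    - {"x":0,"y":0,"z":0,"wx":0,"wy":0,"wz":0,"gripper":60}

```text
time_s: 18.9
eef_pos: [0.4437, -0.0542, 0.2098]
ee_rot: [0.743, 0.669, 0.0, 0.001]
wrist_force: [0.5, -0.2, -0.1]
opening: 0.597
```

```bash
python3 - <<'E'
from h import *
s=vision.camera("scene");d=vision.camera("side");w=vision.camera("wrist")
o=sensors.get_obs(); print(o["wrist_force"],o["opening"],o["eef_pos"],o["time_s"])
a=cv2.resize(s["pixels"][200:320,230:390],(400,300),interpolation=2); b=cv2.resize(d["pixels"][180:330,170:370],(400,300),interpolation=2); c=w["pixels"][180:480,120:520]
cv2.imwrite("pics/c8.png",np.vstack([np.hstack([a,b]),np.hstack([c,c*0])])[:,:,::-1])
E
```

```text
[-0.65304675  0.46770804  0.11075469] 0.6006785616659787 [ 0.44476742 -0.05399316  0.20963625] 19.05
```

View pics/c8.png

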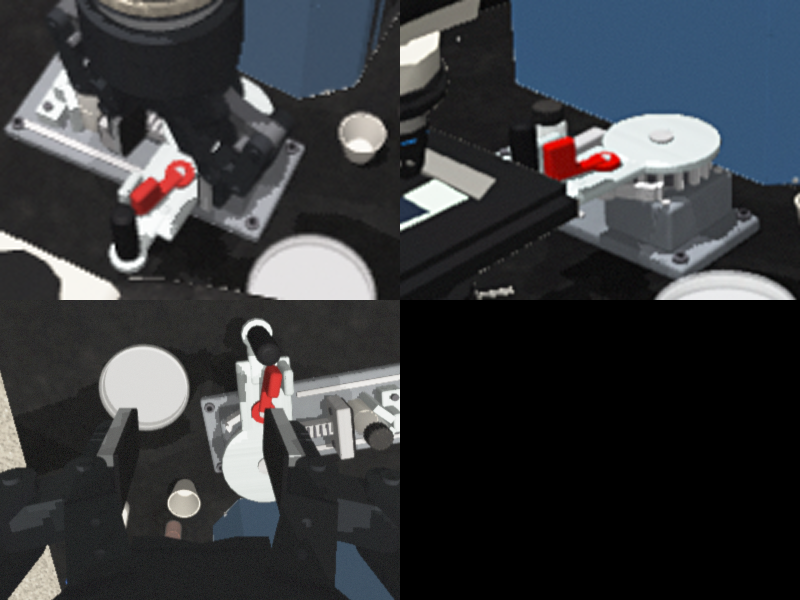

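```bash
python3 -c "
from plant import bot
print(bot.hand_in())"
```

```text
the job is handed in; nothing more can be done
None
```

The vial is clamped and the job is handed in at about 19 s of the 69 s allowed. I had no direct reading of the jaw force on the vial; I judged it from the force felt at the grip.

- **Lever:** I flipped it to tighten by squeezing it against the lug. The first squeeze closed above the fin and touched nothing. I lowered the tool 14 mm and the second squeeze worked.
- **Strokes:** I held the grip peg and made two full working strokes and part of a third. I stopped when the force across the handle rose from about 3 N to about 8 N while moving, and it read 6 N standing still. That corresponds to roughly 35 N on the vial, which should relax to about 15 N once the handle is let go.
- **Last checks:** The final picture shows the jaw against the vial, the vial upright at the V stop and the lever by the lug on tighten. The petri dish and crucible look undisturbed. The green vial is only partly in view, and I did not measure it again. The gripper was open and clear, with wrist force near zero.
- **Disagreements:**
  - The fingertips seemed to sit about 20 mm higher than the stated tool point.
  - During the strokes there was an unexplained vertical force of 5–16 N at the peg. It went away on release.
  - My image estimate of the jaw travel before the last stroke, 32–34 mm, was rough.

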